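# Set up the grinding place in the cookery room

### The arm

A 6-joint arm with a two-finger parallel gripper is mounted at the origin on the work surface. World frame = base frame: x ahead of the robot, y to its left, z up, the work surface at z = 0. Lengths are in m, angles in degrees, forces in N, time in s.
With the tool pointing down it reaches from about 0.375 to 0.9 m from the base axis. Payload 3.1 kg.
Tool frame: the origin (TCP) lies between the finger pads; the fingertips stand 11 mm ahead of it and the grasp point (between the pads) lies 8 mm behind it; z points along the fingers, y is the line along which they close (so a half turn about z gives the same grasp; the last joint's range is limited). The gripper opens to 87 mm and grips with 3 to 60 N. Pads are 19 mm wide; open, the fingers measure 117 mm over their backs; the gripper's body (75 mm by 190 mm) begins 51 mm behind the grasp point.
Start: joints at [53.199, 30.224, 82.088, -0, 67.689, -10.227], TCP at [0.28, 0.559, 0.234] pointing down, gripper open.
Joint ranges: [-176.69, 176.69], [-43.24, 126.21], [12.49, 139.97], [-82, 262], [0, 151.66], [-163.58, 163.58]. Speed limits (degrees/s): [159.86, 159.86, 180, 180, 180, 180].

### API

Orientations are given as a 3x3 rotation matrix whose columns are the frame's x, y, z axes.
In Python, from rig import bot gives the robot as it stands.
- The arm moves only by the tool apply_moves, never from a script. Its argument "steps" is a list that holds one entry, the list of rows, each a list of 7 numbers: the shift along the tool's x, y, z in cm, then the turn, a rotation vector about the tool's x, y, z in degrees, then the gripper command: -1 is shut, 1 is fully open, values between are in proportion. In form: [[[dx, dy, dz, rx, ry, rz, jaw], ...]]. A call has 1 to 20 rows; each row is the pose to reach, as a shift and turn from the pose commanded when the call began, along the tool's axes at that moment; what a row does not reach only later rows make up. A row lasts 1/8 s, in which the tool goes at most 62.5 mm and 10.7 degrees, less where a joint would pass 70% of its speed; a pose out of reach is approached as far as the arm can. A call with a gripper value outside its range is refused whole. The fingers move at their own pace and stop on an object; the grip force is fixed at half the most. Time passes only in rows, so rows that repeat a pose let the fingers close. It gives the time, the measured TCP pose, the force, the opening and the grip force at its end, in the units of the state.
- bot.read_state(): the state, without advancing time (a new reading comes with each control period).
- bot.capture(name): name is "scene" or "top" or "wrist"; returns the picture (420x560x3 uint8, blue, green, red); there is no depth.
- bot.camera_model(name): a dict with "intrinsics" (3x3 intrinsics, pixels), "R" (3x3) and "t" (3): a world point X has camera coordinates R X + t. Camera axes: x right, y down, z forward; pixel columns grow to the right and rows downward; lengths in m; the calibration is good to about 2 mm. A picture is of the moment at which its call begins: read the wrist's pose just before it. camera_model takes no time and is no camera call; for the wrist camera it gives the pose at the moment of the call.
- bot.hand_in(): hands the job in; it is judged then, once.
The state is a dict: "time_s": time; "joint_positions": joint angles; "qvel": joint speeds; "tau": joint torques, N m; "position": TCP position; "tcp_rot": TCP orientation; "force": force on the tool from outside, world axes, zero at the start; "moment": the same for the moment, N m; "opening": opening from 0.0 (shut) to 1.0 (fully open); "grasp_force": force on a finger pad.
Only numpy, scipy, OpenCV 4.12 (cv2) and the standard library are available. Lean on these libraries where they do the work, as an engineer would, in place of code of your own. Each camera call takes 0.05 s, during which the arm holds its last target. There are 200 camera calls.

### The job

Set up the grinding place: stand the steel grinding cup with the shoulder in the collar of the mill and twist it down, without ramming the sprung collar down, until the shoulder sits fully home on the rim. Also take the recipe board out of its rack and lean it squarely in the middle of the easel, its lower edge on the ledge and its face flat against the sloping back. Leave the cup and board free, and the other things where they are.

Things in the scene. Friction and masses are not known exactly. Their poses are not given: they have to be found in the camera images.
- cup_center (a point): Steel grinding cup, round, 105 mm tall, about 0.35 kg, standing upright; told from the plain beaker by the shoulder round it. Point on its axis, 52.5 mm above its underside; z to its mouth. From below: foot tapering from 51 to 62 mm diameter in 17 mm; straight to 38 mm; shoulder 80 mm diameter, 38 to 44 mm up; then a plain 62 mm body up to 105 mm, gripped there. Its yaw does not matter.
- cup_shoulder (a point): Centre of the underside of the cup's shoulder, on its axis, 38 mm above the cup's underside (14.5 mm below cup_center).
- collar_rim (a point): Centre of the upper rim of the mill's aluminium collar, z up, 98 mm above the table: an open socket, 84 mm outside, 65 mm bore, 48 mm deep. Four sprung rubber pads inside leave 57 mm, so the cup sinks freely only until its shoulder is 11 to 17 mm above the rim. From there to the end it is snug, and stays where it is left. Home: shoulder's underside on the rim.
- mill: The mill, a white motor base 170 x 150 x 50 mm, fixed to the table, collar on top; origin under its centre, on the collar's axis. To seat the cup: straight pushing takes 40 to 70 N, too much; while the cup is being turned about its axis (either way, to and fro is fine, about 1.2 N m) 10 to 25 N do. Turn at least 1 rad for each 4 mm of descent.
- collar (a joint): How far the collar is pressed down on its springs, m: 0 at rest, 9 mm at most. It gives about 1 mm per 6 N; it starts to give at about 3 to 6 N. 5 mm (about 32 N) is ramming; keep well below.
- board_center (a point): Recipe board, rigid wood, both faces alike, 110 mm wide (its y), 140 mm tall (its z, up), 10 mm thick (its x), 0.14 kg. At the start it stands upright in the slot of a wooden rack, its upper 95 mm clear of it. This point is its centre. Either face may go to the easel.
- rack: Wooden rack, 60 x 130 mm foot, 53 mm tall, with one slot along its y, 13 mm wide (x) and 45 mm deep; origin under the centre of the foot. Fixed to the table.
- easel_back: Sloping back and ledge of the wooden easel, fixed, leaning 16 degrees from vertical. Origin: middle of the inner corner of back and ledge, 22 mm above the table; x out of the face of the back, y along the ledge (120 mm long), z up the slope. The back reaches 80 mm up; the ledge 26 mm out, to a lip 12 mm high. A board leaned properly has its centre at x = 5, z = 70 mm.
- beaker: Bystander: plain straight steel beaker without shoulder, 66 mm diameter, 95 mm tall; origin under its centre.
- spray: Bystander: white plastic bottle, 44 mm diameter, 115 mm tall, standing between mill and easel; origin under its centre.
- mug: Bystander: white mug, 80 mm diameter, 85 mm tall; origin under its centre.
- stick: Bystander: wooden three-sided levelling stick, 160 mm long (its x), 26 mm tall, lying; origin under its centre.
- candybox: Bystander: black square 75 mm sweet box with a clear dome, 62 mm tall; origin under its centre.
Mind the look-alikes: they are no part of the job. Leave any yellow look-alike of the mill alone.

How it is judged (in metres and radians):
At the end, for the whole second after the job is handed in: Cup upright in the collar, shoulder on the rim (gap under 3 mm, centred within 4 mm, tilt under 3 degrees); board on the easel's ledge, flat to the back within 5 degrees and 7 mm, its middle within 30 mm of the easel's middle; both released and at rest; bystanders left where they were (z of cup_shoulder in the frame of collar_rim below 0.003 m and horizontal distance between cup_shoulder and collar_rim below 0.004 m and angle between the z axis of cup_center and the z axis of collar_rim, either way round below 0.06 rad and angle between cup_center's own z axis and vertical below 0.3 rad and angle between the z axis of board_center and the z axis of easel_back, either way round below 0.1 rad and angle between the x axis of board_center and the x axis of easel_back, either way round below 0.14 rad and x of board_center in the frame of easel_back between 0 and 0.012 m and z of board_center in the frame of easel_back between 0.064 and 0.076 m and y of board_center in the frame of easel_back between -0.03 and 0.03 m and linear speed of each of board, cup below 0.02 m/s); the robot touches nothing.
It fails at once if the collar is rammed down more than 5 mm on its springs (about 32 N) (value of joint collar above 0.005 m).
It fails at once if a bystander (beaker, bottle, mug, stick or sweet box) is pushed away more than 40 mm (distance of any of beaker, spray, mug, stick, candybox from where it was at the start of the episode above 0.04 m).
It also fails if it takes over 72 s, if anything falls off the work surface, if the arm or the gripper's body presses on something with over 40 N, if the wrist force passes 120 N, or if a joint passes its speed limit or range.

## Working session

There is one attempt and no reset: what is moved stays moved. The work goes in short steps, Python scripts to look and compute and a tool call to move; the robot and the scene stay as the last step left them, time stands still between calls to the robot, and variables do not carry over. Pictures are saved under pics/ and viewed, at most 10 in all, crops included, and the job is handed in when it is done.

Besides the shell and the picture viewer there is one more tool, called after ">>>" as name(argument=value, ...), one argument or row to a line, values as JSON. apply_moves: Moves the arm, as the interface text tells. Its arguments: {"type":"object","properties":{"steps":{"type":"array","items":{"type":"array","items":{"type":"array","items":{"type":"number"}}}}},"required":["steps"]}

```bash
mkdir -p pics
python3 - <<'E'
from rig import bot
import cv2,numpy as np
np.set_printoptions(precision=4,suppress=True)
for n in ("scene","top"):
    cv2.imwrite(f"pics/{n}0.png",bot.capture(n)); m=bot.camera_model(n)
    print(n,m["intrinsics"],-m["R"].T@m["t"],m["R"])
s=bot.read_state();print(s["position"],s["tcp_rot"],s["force"],s["time_s"])
E
```

```text
scene [[405.8473   0.     281.5429]
 [  0.     405.8473 210.5286]
 [  0.       0.       1.    ]] [1.1397 0.5043 0.8054] [[-0.5797  0.8148  0.0069]
 [ 0.5158  0.3735 -0.771 ]
 [-0.6308 -0.4434 -0.6368]]
top [[505.2862   0.     276.3554]
 [  0.     505.2862 200.4503]
 [  0.       0.       1.    ]] [ 0.262  -0.0165  1.5057] [[-0.0091 -0.9999  0.0046]
 [-0.9932  0.0085 -0.116 ]
 [ 0.116  -0.0056 -0.9932]]
[0.2792 0.5585 0.2327] [[-0.8943  0.4474 -0.0011]
 [ 0.4474  0.8943 -0.0015]
 [ 0.0003 -0.0019 -1.    ]] [-0.2999 -0.7688  0.5368] 0.1
```

View pics/scene0.png

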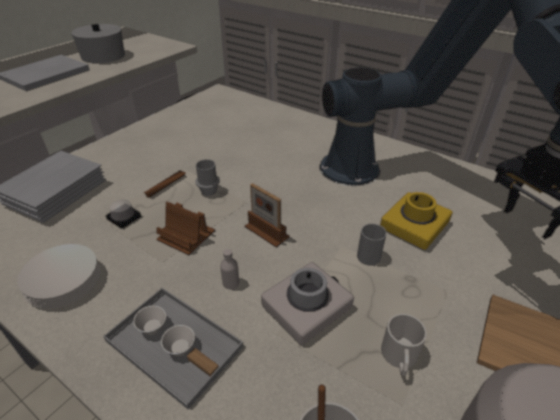

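View pics/top0.png

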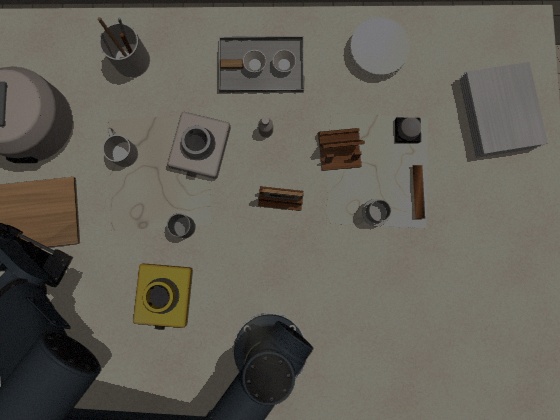

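Scene: shouldered cup at scene (207,180) / top (376,211). Plain beaker at scene (371,244) / top (180,226). White mill at top (197,140), rack and board at (281,198), easel at (340,149), bottle at (265,127). Enlarging for precise pixels.

Run:
```python
import cv2
a=cv2.imread("pics/top0.png");b=cv2.imread("pics/scene0.png")
A=cv2.resize(a[115:235,245:400],None,fx=5,fy=5,interpolation=cv2.INTER_CUBIC)
B=cv2.resize(b[150:320,150:360],None,fx=3.5,fy=3.5,interpolation=cv2.INTER_CUBIC)
cv2.imwrite("pics/topc.png",cv2.convertScaleAbs(A,alpha=1.5));cv2.imwrite("pics/scenec.png",cv2.convertScaleAbs(B,alpha=1.5))
```

```text
(no output)
```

View pics/topc.png

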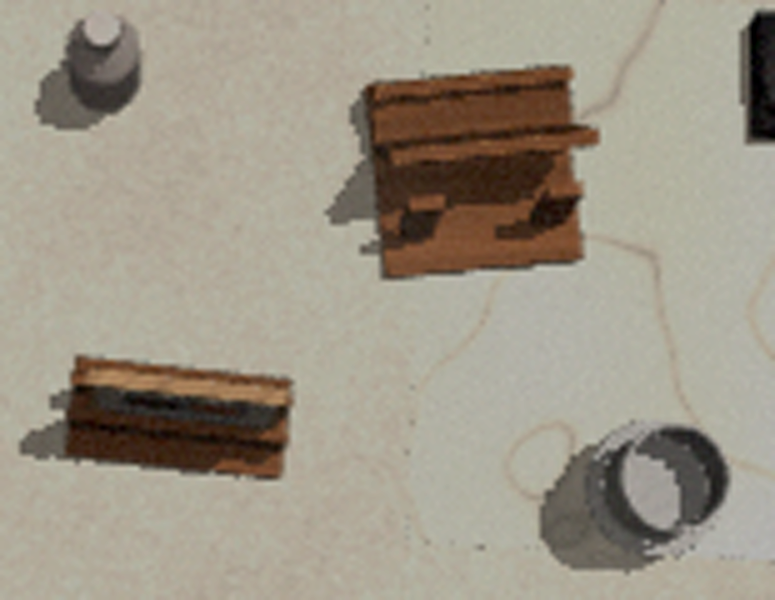

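View pics/scenec.png

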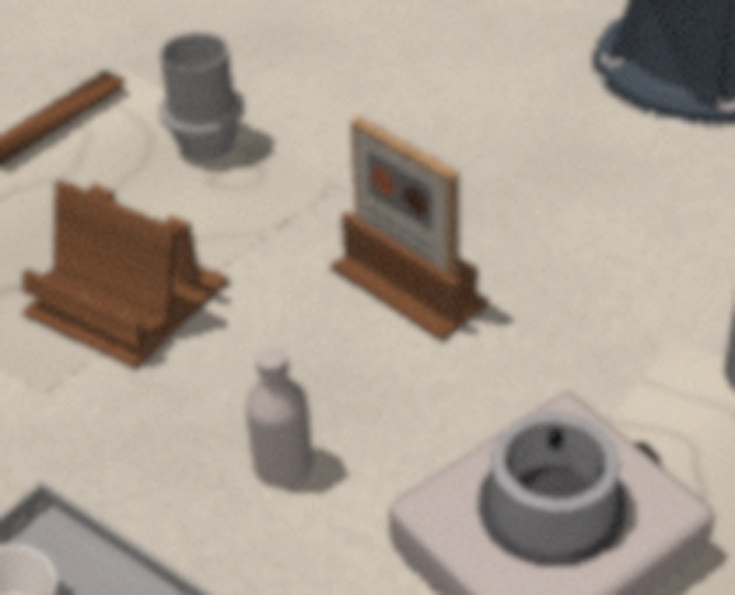

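```bash
cat > h.py <<'E'
from rig import bot
import cv2,numpy as np
from scipy.spatial.transform import Rotation as Ro
np.set_printoptions(precision=4,suppress=True)
def cast(m,u,v,z):
    d=m["R"].T@np.linalg.solve(m["intrinsics"],[u,v,1.]);c=-m["R"].T@m["t"]
    return c+d*(z-c[2])/d[2]
def down(xdeg):  # tool down, tool x at azimuth xdeg
    a=np.radians(xdeg);x=np.array([np.cos(a),np.sin(a),0]);z=np.array([0,0,-1.]);return np.c_[x,np.cross(z,x),z]
def row(p,R,s=None):
    s=s or bot.read_state();T=np.array(s["tcp_rot"])
    return np.round(np.r_[T.T@(np.array(p)-s["position"])*100,Ro.from_matrix(T.T@R).as_rotvec(degrees=True)],2)
def brief():
    s=bot.read_state();R=np.array(s["tcp_rot"])
    print("t",s["time_s"],"p",np.array(s["position"]),"x",R[:,0],"z",R[:,2],"F",np.array(s["force"]),"M",np.array(s["moment"]),"op",s["opening"],s["grasp_force"],"q",np.array(s["joint_positions"]))
E
python3 - <<'E'
from h import *
t=bot.camera_model("top");s=bot.camera_model("scene")
T=lambda x,y,z:cast(t,245+x/5-.4,115+y/5-.4,z)
S=lambda x,y,z:cast(s,150+x/3.5-.4,150+y/3.5-.4,z)
print("cup",T(667,484,.105),S(197,45,.105))
print("collar",cast(t,197.5,141,.098),S(556,461,.098))
print("board top front ends",T(78,366,.148),T(290,386,.148),"S",S(352,121,.148),S(458,180,.148))
print("easel top edge",T(385,148,.099),T(597,128,.099),"S",S(57,183,.099),S(170,231,.099))
print("lip",T(370,90,.03),T(572,72,.03))
print("beaker",cast(t,180,225,.095),"spray",T(102,30,.115))
c=T(667,484,.105)
print("row above cup",row([c[0],c[1],.22],down(50)))
brief()
E
```

```text
cup [ 0.3924 -0.3074  0.105 ] [ 0.3919 -0.3149  0.105 ]
collar [0.5984 0.198  0.098 ] [0.6081 0.2068 0.098 ]
board top front ends [0.4554 0.0193 0.148 ] [ 0.4435 -0.0956  0.148 ] S [ 0.4463 -0.0897  0.148 ] [0.4584 0.0216 0.148 ]
easel top edge [ 0.586  -0.1545  0.099 ] [ 0.5967 -0.2754  0.099 ] S [ 0.5988 -0.2715  0.099 ] [ 0.5888 -0.1566  0.099 ]
lip [ 0.6373 -0.153   0.03  ] [ 0.6474 -0.2741  0.03  ]
beaker [0.36   0.2452 0.095 ] spray [0.6516 0.0056 0.115 ]
row above cup [-48.86 -72.37   1.39  -0.09   0.08 103.42]
t 0.1 p [0.2792 0.5585 0.2327] x [-0.8943  0.4474  0.0003] z [-0.0011 -0.0015 -1.    ] F [-0.2999 -0.7688  0.5368] M [ 0.024  -0.0134 -0.0278] op 1.0018133450450182 0.0 q [ 53.1976  30.271   82.15    -0.0005  67.6893 -10.2261]
```

Run:
```python
from h import *
print(row([.58,.2,.33],down(110)))
m=bot.camera_model("wrist");s=bot.read_state();R=np.array(s["tcp_rot"])
print(R.T@(-m["R"].T@m["t"]-s["position"]),(m["R"]@R).T,m["intrinsics"])
```

```text
[-42.94 -18.62  -9.71  -0.11   0.02  43.42]
[ 0.0825  0.0002 -0.1508] [[-0.0003 -0.9544 -0.2986]
 [ 1.      0.0001 -0.0012]
 [ 0.0012 -0.2986  0.9544]] [[322.1623   0.     278.3585]
 [  0.     322.1623 211.5611]
 [  0.       0.       1.    ]]
```

>>> apply_moves(
  steps=[
    [[-43,-18.6,-9.7,0,0,43.4,1],[-43,-18.6,-9.7,0,0,43.4,1],[-43,-18.6,-9.7,0,0,43.4,1],[-43,-18.6,-9.7,0,0,43.4,1],[-43,-18.6,-9.7,0,0,43.4,1],[-43,-18.6,-9.7,0,0,43.4,1],[-43,-18.6,-9.7,0,0,43.4,1],[-43,-18.6,-9.7,0,0,43.4,1],[-43,-18.6,-9.7,0,0,43.4,1],[-43,-18.6,-9.7,0,0,43.4,1],[-43,-18.6,-9.7,0,0,43.4,1]],
  ],
)

```text
time_s: 1.48
position: [0.5797, 0.2013, 0.33]
tcp_rot: [[-0.344, 0.939, -0.002], [0.939, 0.344, 0.0], [0.001, -0.002, -1.0]]
force: [0.4, 0.7, 0.0]
opening: 0.998
grasp_force: 0.0
```

Run:
```python
from h import *
m=bot.camera_model("wrist");I=bot.capture("wrist");np.savez("w1.npz",**{k:np.array(m[k]) for k in("R","t","intrinsics")},I=I)
cv2.imwrite("pics/w1.png",I);brief()
print("to cup",row([.41,-.31,.25],down(50)))
```

```text
t 1.525 p [0.5798 0.2014 0.3302] x [-0.3443  0.9389  0.0005] z [-0.0013  0.     -1.    ] F [-0.1715  0.116  -0.0327] M [-0.0328  0.0311  0.0024] op 1.000276536988466 0.0 q [  8.7339  24.1842  76.693    0.0126  79.1938 -11.4062]
to cup [-42.18 -33.54   8.04  -0.07   0.01  60.14]
```

View pics/w1.png

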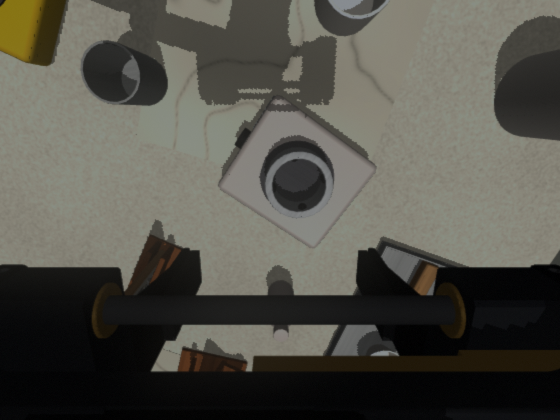

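Wrist view: mill collar rim ring at about (298,184), spanning x 264–334, y 149–220; gripper parts below row 250.

>>> apply_moves(
  steps=[
    [[-42.2,-33.5,8,0,0,60,1],[-42.2,-33.5,8,0,0,60,1],[-42.2,-33.5,8,0,0,60,1],[-42.2,-33.5,8,0,0,60,1],[-42.2,-33.5,8,0,0,60,1],[-42.2,-33.5,8,0,0,60,1],[-42.2,-33.5,8,0,0,60,1],[-42.2,-33.5,8,0,0,60,1],[-42.2,-33.5,8,0,0,60,1],[-42.2,-33.5,8,0,0,60,1],[-42.2,-33.5,8,0,0,60,1]],
  ],
)

```text
time_s: 2.9
position: [0.4108, -0.3097, 0.2505]
tcp_rot: [[0.642, 0.767, -0.0], [0.767, -0.642, 0.001], [0.001, -0.001, -1.0]]
force: [-0.8, 0.5, 0.9]
opening: 1.003
grasp_force: 0.0
```

Run:
```python
from h import *
m=bot.camera_model("wrist");I=bot.capture("wrist");np.savez("w2.npz",**{k:np.array(m[k]) for k in("R","t","intrinsics")},I=I)
brief()
w=np.load("w1.npz");J=w["I"]
cv2.imwrite("pics/w2.png",np.vstack([cv2.resize(I[100:260,180:380],None,fx=2,fy=2),cv2.resize(J[130:240,230:370],(400,280))]))
g=cv2.cvtColor(J,cv2.COLOR_BGR2GRAY)
print(g[184,255:345]);print(g[140:228,298])
```

```text
t 2.95 p [ 0.411  -0.3093  0.2506] x [0.6412 0.7674 0.0006] z [-0.0002  0.0009 -1.    ] F [ 0.0277  0.1673 -0.1613] M [-0.0994  0.0991  0.0479] op 0.9992090250422454 0.0 q [-49.4418  20.4798  96.6117   0.0274  62.9534  -9.575 ]
[132 132 132 132 130 114  63  55  55  64  93 113 118 123 126 124 108  60
  31  28  32  35  38  43  52  54  54  53  55  53  53  54  54  54  54  53
  53  53  52  53  53  53  52  52  53  52  53  52  53  52  52  51  51  51
  52  51  49  37  35  34  33  33  32  33  33  37  39  38  38  39  61 111
 127 128 126 123 118 108  98 129 133 132 133 132 133 133 133 131 133 132]
[ 57  38  33  33  35  34  34  39  42  43  44  63 104 115 116 118 117  99
 106  61  50  52  52  51  51  51  51  52  52  52  51  51  52  51  51  51
  52  51  51  51  51  53  52  52  52  53  53  53  54  54  53  38  35  34
  34  34  33  33  34  34  35  39  43  44  40  35  31  32  33  42  48  76
 115 127 129 128 124 119 132 134 135 135 135 135 135 135 135 135]
```

View pics/w2.png

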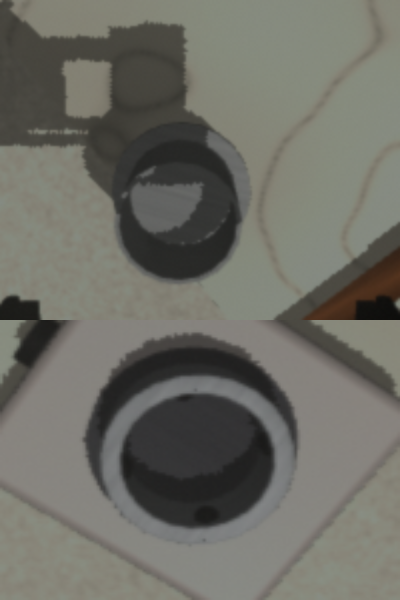

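Run:
```python
from h import *
w=np.load("w2.npz");g=cv2.cvtColor(w["I"],cv2.COLOR_BGR2GRAY)
C=lambda p,z=.105:cast(w,*p,z)
for p in [(270,241.5),(238.5,210),(301,210),(270,170),(270,168)]: print(p,C(p))
print("col270",g[155:245,270]);print("row205",g[205,230:310]);print("row220",g[220,230:310])
w=np.load("w1.npz")
C=lambda p:cast(w,*p,.098)
L,Rr,Tp,B=C((264.5,184)),C((333.5,184)),C((298.5,151.5)),C((298.5,218))
print("collar",L,Rr,Tp,B,np.linalg.norm(Rr-L),np.linalg.norm(B-Tp))
# circle rim mask
g=cv2.cvtColor(w["I"],cv2.COLOR_BGR2GRAY)
pts=[]
from scipy.optimize import least_squares
for a in np.radians(np.arange(0,360,6)):
    prof=[(r,g[int(round(184.5+r*np.sin(a))),int(round(298.7+r*np.cos(a)))]) for r in np.arange(22,34,.5)]
    d=np.diff([float(v) for _,v in prof]);
    i=d.argmax()
    if d[i]>20: pts.append(C((298.7+prof[i][0]*np.cos(a),184.5+prof[i][0]*np.sin(a))))
P=np.array(pts)[:,:2]
f=least_squares(lambda q:np.hypot(*(P-q[:2]).T)-q[2],[.6,.2,.033],loss="soft_l1",f_scale=.001)
print("bore fit",f.x,len(P))
```

```text
(270, 241.5) [ 0.3776 -0.3361  0.105 ]
(238.5, 210) [ 0.3756 -0.2917  0.105 ]
(301, 210) [ 0.4217 -0.3303  0.105 ]
(270, 170) [ 0.4239 -0.2816  0.105 ]
(270, 168) [ 0.4252 -0.2802  0.105 ]
col270 [ 69  69  68  68  68  66  47  52  52  52  53  54  54  53  49  42  40  39
  39  39  39  39  39  39  39  40  47  52  53  55  52  52  53  52  53  53
  60  93  97  99 103 102  98  96  98 100 100 100 100  99  99  99  97  98
  97  97  96  91  66  55  55  53  53  53  53  55  63  52  43  40  39  40
  40  41  40  41  42  42  41  40  42  42  41  42  53  92 102 120 126 126]
row205 [127 126 126 129 130 129 124 101  62  52  46  45  45  45  45  54  74  96
  97  97  97  98  97  98  98  98  98  97  97  97  98  97  97  97  98  98
  99  98  98  98  99  99  99 100  99  99  90  65  55  53  55  53  54  54
  53  54  53  54  53  54  54  53  54  57  65  41  38  46  54  64  95 106
 107 111 128 130 129 125 119 112]
row220 [130 127 125 128 131 131 128 126 116  99  91  66  47  45  44  44  45  44
  44  44  43  42  43  41  39  40  40  40  40  40  43  47  50  53  55  54
  54  54  54  54  55  57  54  54  53  53  54  55  62  80  62  45  42  41
  39  40  39  40  39  38  38  38  38  38  37  38  51  83 101 114 131 133
 133 133 133 133 133 133 133 133]
collar [0.5641 0.1932 0.098 ] [0.6426 0.222  0.098 ] [0.5887 0.2438 0.098 ] [0.6185 0.1668 0.098 ] 0.08366054067774505 0.08251174936318144
bore fit [0.6035 0.2057 0.0325] 60
```

Run:
```python
from h import *
w=np.load("w2.npz");C=lambda p,z=.105:cast(w,*p,z)
a,b=C((270,181)),C((270,241));l,r=C((238.5,211)),C((301,211))
print(a,b,np.linalg.norm(a-b),(a+b)/2,np.linalg.norm(l-r),(l+r)/2)
```

```text
[ 0.4172 -0.2895  0.105 ] [ 0.3779 -0.3357  0.105 ] 0.06060855019617191 [ 0.3976 -0.3126  0.105 ] 0.060221117915581025 [ 0.398  -0.3117  0.105 ]
```

>>> apply_moves(
  steps=[
    [[-1,-0.8,5,0,0,0,1],[-1,-0.8,10,0,0,0,1],[-1,-0.8,14,0,0,0,1],[-1,-0.8,17,0,0,0,1],[-1,-0.8,18.4,0,0,0,1],[-1,-0.8,18.4,0,0,0,-1],[-1,-0.8,18.4,0,0,0,-1],[-1,-0.8,18.4,0,0,0,-1],[-1,-0.8,18.4,0,0,0,-1],[-1,-0.8,18.4,0,0,0,-1],[-1,-0.8,18.4,0,0,0,-1]],
  ],
)

```text
time_s: 4.32
position: [0.3975, -0.3128, 0.0675]
tcp_rot: [[0.642, 0.766, -0.001], [0.766, -0.642, 0.001], [0.0, -0.001, -1.0]]
force: [-2.6, 2.3, 6.8]
opening: 0.708
grasp_force: 30.0
```

Run:
```python
from h import *
brief()
print(row([.6035,.2057,.25],down(110)))
```

```text
t 4.325 p [ 0.3975 -0.3128  0.0675] x [0.6425 0.7663 0.0002] z [-0.0007  0.0009 -1.    ] F [-2.6482  2.2546  6.7847] M [0.2839 0.453  0.0361] op 0.7078370348447733 29.966884881723672 q [-50.8725  36.8503 106.6593   0.0019  36.559  -10.8966]
[ 52.97 -17.55 -18.22  -0.05  -0.05 -59.98]
```

>>> apply_moves(
  steps=[
    [[0,0,-6,0,0,0,-1],[0,0,-12,0,0,0,-1],[5,-2,-18.2,0,0,-6,-1],[10,-4,-18.2,0,0,-14,-1],[16,-6,-18.2,0,0,-22,-1],[22,-8,-18.2,0,0,-30,-1],[28,-10,-18.2,0,0,-38,-1],[34,-12,-18.2,0,0,-46,-1],[40,-14,-18.2,0,0,-54,-1],[46,-16,-18.2,0,0,-60,-1],[51,-17,-18.2,0,0,-60,-1],[53,-17.5,-18.2,0,0,-60,-1],[53,-17.5,-18.2,0,0,-60,-1],[53,-17.5,-18.2,0,0,-60,-1]],
  ],
)

```text
time_s: 6.08
position: [0.6036, 0.2042, 0.2479]
tcp_rot: [[-0.342, 0.94, -0.002], [0.94, 0.342, -0.001], [-0.0, -0.002, -1.0]]
force: [0.6, -0.7, -3.5]
opening: 0.707
grasp_force: 30.0
```

Run:
```python
from h import *
brief()
cv2.imwrite("pics/sm.png",cv2.resize(bot.capture("scene")[170:330,230:390],None,fx=3.5,fy=3.5,interpolation=cv2.INTER_CUBIC))
print(row([.6035,.2057,.165],down(110)))
```

```text
t 6.075 p [0.6036 0.2042 0.2479] x [-0.3421  0.9397 -0.0002] z [-0.0019 -0.0009 -1.    ] F [ 0.5699 -0.6838 -3.5449] M [-0.051   0.0539 -0.0246] op 0.7065143479844386 29.967306065373123 q [  8.6751  30.3947  79.235   -0.0372  70.485  -11.3171]
[ 0.18  0.06  8.31 -0.1   0.01 -0.03]
```

View pics/sm.png

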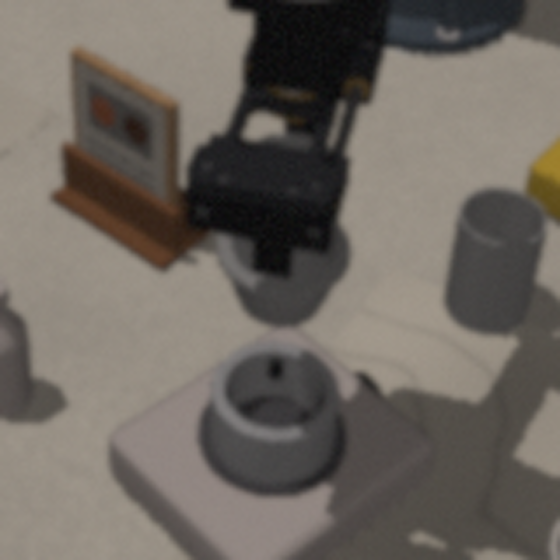

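Cup is held upright over the collar (scene crop, cup at (280,270), collar at (275,410)). Lowering.

>>> apply_moves(
  steps=[
    [[0.2,0.05,3,0,0,0,-1],[0.2,0.05,6,0,0,0,-1],[0.2,0.05,7.5,0,0,0,-1],[0.2,0.05,8.3,0,0,0,-1],[0.2,0.05,8.8,0,0,0,-1],[0.2,0.05,9.2,0,0,0,-1],[0.2,0.05,9.5,0,0,0,-1],[0.2,0.05,9.5,0,0,0,-1]],
  ],
)

```text
time_s: 7.12
position: [0.6043, 0.2073, 0.1536]
tcp_rot: [[-0.343, 0.939, 0.0], [0.939, 0.343, 0.0], [-0.0, 0.0, -1.0]]
force: [-0.1, -0.1, -3.3]
opening: 0.708
grasp_force: 30.0
```

>>> apply_moves(
  steps=[
    [[-0.1,-0.05,0.5,0,0,9,-1],[-0.1,-0.05,0.8,0,0,18,-1],[-0.1,-0.05,0.9,0,0,27,-1],[-0.1,-0.05,0.95,0,0,36,-1],[-0.1,-0.05,1,0,0,45,-1],[-0.1,-0.05,1.05,0,0,54,-1],[-0.1,-0.05,1.1,0,0,63,-1],[-0.1,-0.05,1.15,0,0,54,-1],[-0.1,-0.05,1.2,0,0,45,-1]],
  ],
)

```text
time_s: 8.25
position: [0.6045, 0.206, 0.1424]
tcp_rot: [[0.418, 0.909, 0.001], [0.909, -0.418, -0.0], [0.0, 0.001, -1.0]]
force: [-0.9, -1.4, -2.9]
opening: 0.708
grasp_force: 30.0
```

```bash
python3 -c "from h import *;brief()"
```

```text
t 8.25 p [0.6045 0.206  0.1424] x [0.4175 0.9087 0.0004] z [ 0.0012 -0.0001 -1.    ] F [-0.9073 -1.4386 -2.8635] M [-0.3605  0.2766 -0.003 ] op 0.7075104899132281 29.967602093238384 q [ 8.8184 37.3918 84.6379 -0.017  57.9037 33.5051]
```

>>> apply_moves(
  steps=[
    [[0,0,0.05,0,0,-9,-1],[0,0,0.1,0,0,-18,-1],[0,0,0.15,0,0,-27,-1],[0,0,0.2,0,0,-36,-1],[0,0,0.25,0,0,-45,-1],[0,0,0.3,0,0,-54,-1],[0,0,0.35,0,0,-63,-1],[0,0,0.4,0,0,-72,-1]],
  ],
)

```text
time_s: 9.25
position: [0.6046, 0.2059, 0.1387]
tcp_rot: [[-0.735, 0.678, 0.001], [0.678, 0.735, -0.0], [-0.001, 0.001, -1.0]]
force: [-0.6, 1.3, 1.2]
opening: 0.706
grasp_force: 30.0
```

```bash
python3 -c "from h import *;brief()"
```

```text
t 9.25 p [0.6046 0.2059 0.1387] x [-0.7349  0.6781 -0.001 ] z [ 0.0013 -0.0001 -1.    ] F [-0.5555  1.3324  1.2181] M [ 0.0854  0.2389 -0.1755] op 0.706155473294006 29.984718840569258 q [  8.8093  37.6671  84.7896  -0.0181  57.4716 -38.4832]
```

>>> apply_moves(
  steps=[
    [[0,0,0.05,0,0,9,-1],[0,0,0.1,0,0,18,-1],[0,0,0.15,0,0,27,-1],[0,0,0.2,0,0,36,-1],[0,0,0.25,0,0,45,-1],[0,0,0.3,0,0,54,-1]],
  ],
)

```text
time_s: 10.0
position: [0.6047, 0.206, 0.1364]
tcp_rot: [[0.122, 0.993, 0.002], [0.993, -0.122, -0.001], [-0.001, 0.002, -1.0]]
force: [-2.2, 0.9, 4.4]
opening: 0.706
grasp_force: 30.0
```

```bash
python3 -c "from h import *;brief()"
```

```text
t 10.0 p [0.6047 0.206  0.1364] x [ 0.1219  0.9925 -0.001 ] z [ 0.0018 -0.0012 -1.    ] F [-2.2016  0.8925  4.412 ] M [-0.1059  0.6845  1.0055] op 0.7064521181183108 29.990341337397695 q [ 8.8429 37.8412 84.8627 -0.1017 57.2042 15.8968]
```

>>> apply_moves(
  steps=[
    [[0,0,0.05,0,0,9,-1],[0,0,0.1,0,0,18,-1],[0,0,0.15,0,0,27,-1],[0,0,0.2,0,0,36,-1],[0,0,0.25,0,0,45,-1],[0,0,0.3,0,0,54,-1],[0,0,0.35,0,0,63,-1]],
  ],
)

```text
time_s: 10.88
position: [0.604, 0.2063, 0.1315]
tcp_rot: [[0.941, 0.34, 0.0], [0.34, -0.941, -0.0], [-0.0, 0.0, -1.0]]
force: [0.4, -2.3, -4.6]
opening: 0.702
grasp_force: 30.0
```

```bash
python3 -c "from h import *;brief()"
```

```text
t 10.875 p [0.604  0.2063 0.1315] x [ 0.9406  0.3396 -0.    ] z [ 0.0001 -0.0004 -1.    ] F [ 0.3824 -2.311  -4.5949] M [-0.3932  0.4212  0.1524] op 0.7023044448472404 29.98943405225873 q [ 8.8506 38.2035 85.0625 -0.0256 56.7327 79.0135]
```

>>> apply_moves(
  steps=[
    [[0,0,0.05,0,0,-9,-1],[0,0,0.1,0,0,-18,-1],[0,0,0.15,0,0,-27,-1],[0,0,0.2,0,0,-36,-1]],
  ],
)

```text
time_s: 11.38
position: [0.605, 0.2063, 0.1299]
tcp_rot: [[0.557, 0.83, 0.002], [0.83, -0.557, 0.001], [0.002, 0.001, -1.0]]
force: [0.7, -0.7, -1.8]
opening: 0.701
grasp_force: 30.0
```

Run:
```python
from h import *
brief()
cv2.imwrite("pics/sm2.png",cv2.resize(bot.capture("scene")[210:320,250:370],None,fx=5,fy=5,interpolation=cv2.INTER_CUBIC))
```

```text
t 11.375 p [0.605  0.2063 0.1299] x [0.5572 0.8304 0.0021] z [ 0.0018  0.0013 -1.    ] F [ 0.6521 -0.6711 -1.8255] M [-0.5298 -0.3205 -0.7111] op 0.7010684667917643 29.992430401034653 q [ 8.8044 38.345  85.0821  0.0707 56.4581 42.6262]
```

View pics/sm2.png

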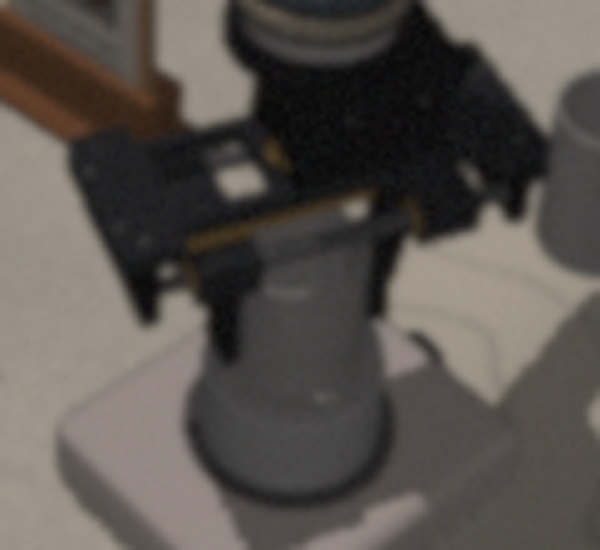

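>>> apply_moves(
  steps=[
    [[0,0,0.05,0,0,-9,-1],[0,0,0.1,0,0,-18,-1],[0,0,0.15,0,0,-27,-1],[0,0,0.2,0,0,-36,-1],[0,0,0.25,0,0,-45,-1]],
  ],
)

```text
time_s: 12.05
position: [0.6051, 0.2066, 0.1283]
tcp_rot: [[-0.191, 0.982, 0.003], [0.982, 0.191, 0.001], [0.001, 0.003, -1.0]]
force: [-2.1, 0.8, 4.5]
opening: 0.708
grasp_force: 30.0
```

```bash
python3 -c "from h import *;brief()"
```

```text
t 12.05 p [0.6051 0.2066 0.1283] x [-0.1913  0.9815  0.0009] z [ 0.0025  0.0014 -1.    ] F [-2.1445  0.7694  4.4896] M [ 0.1062  0.3904 -0.9898] op 0.707810932376381 29.99934663064778 q [ 8.8234 38.4664 85.1403  0.0703 56.2372 -2.2446]
```

>>> apply_moves(
  steps=[
    [[0,0,0.05,0,0,-9,-1],[0,0,0.1,0,0,-18,-1],[0,0,0.15,0,0,-27,-1],[0,0,0.2,0,0,-36,-1],[0,0,0.25,0,0,-45,-1]],
  ],
)

```text
time_s: 12.68
position: [0.6043, 0.2062, 0.1264]
tcp_rot: [[-0.829, 0.559, 0.001], [0.559, 0.829, 0.0], [-0.001, 0.001, -1.0]]
force: [-4.6, -1.8, 8.3]
opening: 0.708
grasp_force: 30.0
```

```bash
python3 -c "from h import *;brief()"
```

```text
t 12.675 p [0.6043 0.2062 0.1264] x [-0.8293  0.5588 -0.0005] z [ 0.0009  0.0004 -1.    ] F [-4.575  -1.7937  8.2652] M [-0.7238  0.8153 -1.2488] op 0.7082367936736306 29.997832719236612 q [  8.8218  38.5919  85.2582   0.0174  56.0964 -47.2161]
```

>>> apply_moves(
  steps=[
    [[0,0,0.05,0,0,9,-1],[0,0,0.1,0,0,18,-1],[0,0,0.15,0,0,27,-1],[0,0,0.2,0,0,36,-1]],
  ],
)

```text
time_s: 13.18
position: [0.6058, 0.205, 0.1256]
tcp_rot: [[-0.342, 0.94, 0.005], [0.94, 0.343, -0.004], [-0.005, 0.003, -1.0]]
force: [-2.6, -2.8, 11.2]
opening: 0.702
grasp_force: 30.0
```

```bash
python3 -c "from h import *;brief()"
```

```text
t 13.175 p [0.6058 0.205  0.1256] x [-0.3425  0.9395 -0.0051] z [ 0.0046 -0.0038 -1.    ] F [-2.61   -2.7699 11.2204] M [-0.58    0.7016  1.3531] op 0.7024782231469772 29.999683569185436 q [  8.8222  38.6734  85.2282  -0.3057  55.8726 -11.0361]
```

>>> apply_moves(
  steps=[
    [[0,0,0.03,0,0,9,-1],[0,0,0.06,0,0,18,-1],[0,0,0.09,0,0,27,-1],[0,0,0.12,0,0,36,-1]],
  ],
)

```text
time_s: 13.68
position: [0.6055, 0.2057, 0.125]
tcp_rot: [[0.277, 0.961, 0.004], [0.961, -0.277, -0.002], [-0.001, 0.005, -1.0]]
force: [-2.0, -0.1, 13.4]
opening: 0.707
grasp_force: 30.0
```

```bash
python3 -c "from h import *;brief()"
```

```text
t 13.675 p [0.6055 0.2057 0.125 ] x [ 0.2771  0.9608 -0.0008] z [ 0.0041 -0.0021 -1.    ] F [-2.0067 -0.1308 13.4234] M [-0.1419  0.9955  1.1704] op 0.7073072455088103 30.001502805389464 q [ 8.8384 38.7199 85.2607 -0.1843 55.8043 25.0309]
```

>>> apply_moves(
  steps=[
    [[0,0,0.03,0,0,9,-1],[0,0,0.06,0,0,18,-1],[0,0,0.06,0,0,27,-1],[0,0,0.06,0,0,36,-1],[0,0,0.06,0,0,45,-1],[0,0,0.06,0,0,54,-1],[0,0,0.06,0,0,63,-1]],
  ],
)

```text
time_s: 14.55
position: [0.6088, 0.2061, 0.1245]
tcp_rot: [[0.982, 0.191, 0.012], [0.191, -0.982, -0.001], [0.011, 0.003, -1.0]]
force: [1.8, -2.1, 8.2]
opening: 0.709
grasp_force: 30.0
```

Run:
```python
from h import *
brief()
I=bot.capture("scene")[200:310,250:370]
cv2.imwrite("pics/sm3.png",cv2.convertScaleAbs(cv2.resize(I,None,fx=5,fy=5,interpolation=cv2.INTER_CUBIC),alpha=2))
```

```text
t 14.55 p [0.6088 0.2061 0.1245] x [0.9816 0.1907 0.0114] z [ 0.0118 -0.0011 -0.9999] F [ 1.7994 -2.0604  8.1569] M [-0.2669 -0.079   1.2687] op 0.7085172467395381 29.988794904202223 q [ 8.838  38.8242 85.1212 -0.1999 55.3965 87.9576]
```

View pics/sm3.png

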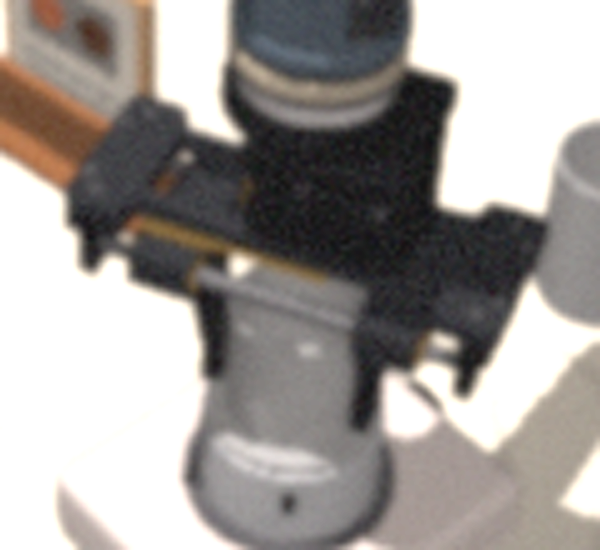

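Run:
```python
from h import *
m=bot.camera_model("scene");cam=-m["R"].T@m["t"]
c=np.array([.604,.206]);d=(cam[:2]-c)/np.linalg.norm(cam[:2]-c)
for n,r,z in [("rim front outer",.042,.098),("rim bottom",.042,.05),("shoulder bot home",.04,.098),("sh top home",.04,.104),("bodyfoot home",.031,.104),("sh bot +4",.04,.102),("sh top +4",.04,.108),("body+4",.031,.108),("top home",.031,.165),("sh bot-1.5",.04,.0965),("sh top -1.5",.04,.1025),("body -1.5",.031,.1025)]:
    p=m["R"]@np.r_[c+d*r,z]+m["t"];u=m["intrinsics"]@p/p[2]
    print(n,(u[0]-250)*5,(u[1]-200)*5)
I=cv2.imread("pics/sm3.png",0);print(I[400:545:3,285]);print(I[400:545:3,260])
```

```text
rim front outer 290.1631894016987 473.39425317701085
rim bottom 285.02333469726125 541.1125847325072
shoulder bot home 290.4370896178213 469.78557808498635
sh top home 291.10457196819397 460.99140126303183
bodyfoot home 292.32559728914225 444.90421548125653
sh bot +4 290.8814392246259 463.93120753747667
sh top +4 291.5527671430294 455.08636479870347
body+4 292.77381175820295 438.99892481270314
top home 299.4513151934487 351.0218481065215
sh bot-1.5 290.27111356868204 471.9723366165445
sh top -1.5 290.93716234585827 463.1970473294754
body -1.5 292.1581753376199 447.11002398652084
[137 137 138 138 138 138 138 137 138 138 138 136 136 136 141 154 177 197
 217 225 225 212 197 187 189 202 205 190 170 151 138 120 100  83  77  73
  82  98 117 132 142 148 149 149 147 143 138 132 123]
[137 141 144 145 145 142 142 143 142 142 142 142 140 150 170 192 214 223
 225 216 200 189 190 198 204 195 177 165 156 155 157 157 157 154 151 152
 153 154 152 149 146 146 150 148 143 137 130 124 119]
```

>>> apply_moves(
  steps=[
    [[0,0,0,0,0,0,1],[0,0,0,0,0,0,1],[0,0,0,0,0,0,1],[0,0,0,0,0,0,1]],
  ],
)

```text
time_s: 15.1
position: [0.6039, 0.206, 0.1199]
tcp_rot: [[0.982, 0.191, -0.001], [0.191, -0.982, -0.0], [-0.001, -0.0, -1.0]]
force: [-0.2, 0.3, -0.5]
opening: 0.983
grasp_force: 0.0
```

Run:
```python
from h import *
brief()
s=bot.read_state();print(row([.6038,.2058,.122],np.array(s["tcp_rot"])))
w=bot.camera_model("wrist");I=bot.capture("wrist")
T=np.array(s["tcp_rot"])
cv2.imwrite("pics/w3.png",cv2.convertScaleAbs(I,alpha=1.8))
```

```text
t 15.1 p [0.6039 0.206  0.1199] x [ 0.9816  0.191  -0.0008] z [-0.0008 -0.0001 -1.    ] F [-0.2069  0.3058 -0.4503] M [-0.0248  0.1403  0.0159] op 0.9828253314470641 0.0 q [ 8.8189 39.0908 85.4791  0.0032 55.4779 87.8038]
[-0.01  0.02 -0.21  0.    0.    0.  ]
```

View pics/w3.png

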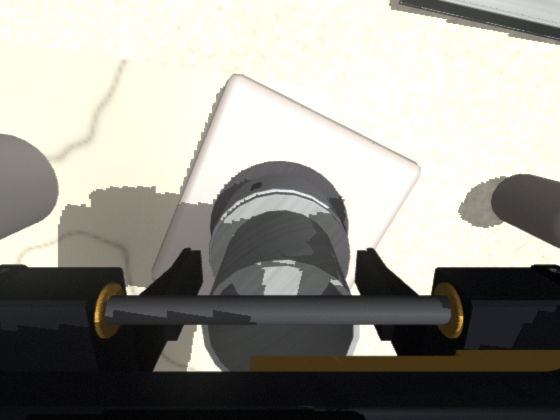

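Wrist view: cup in the collar with thin rim arc at about (280,191), shoulder top edge just below; checking the gap numerically along that column.

Run:
```python
from h import *
m=bot.camera_model("wrist");cam=-m["R"].T@m["t"]
c=np.array([.6037,.2058]);d=(cam[:2]-c)/np.linalg.norm(cam[:2]-c)
def pj(r,z):
    p=m["R"]@np.r_[c+d*r,z]+m["t"];u=m["intrinsics"]@p/p[2];return u[:2]
for n,r,z in [("mill top",.042,.05),("rim outer",.042,.098)]+[(f"{k} +{g}",r,z+g/1000) for g in(0,2,4,6) for k,r,z in(("shbot",.04,.098),("shtop",.04,.104),("body",.031,.104),("mouth",.031,.165))]: print(n,pj(r,z))
I=cv2.imread("pics/w3.png",0)
for x in (272,280,288): print(x,[(y,int(I[y,x])) for y in range(155,270,2)] if x==280 else I[180:216,x])
```

```text
mill top [278.4008 172.2258]
rim outer [278.4768 188.2928]
shbot +0 [278.4935 191.8317]
shtop +0 [278.5064 194.5528]
body +0 [278.5825 210.6567]
mouth +0 [278.8202 260.9149]
shbot +2 [278.4977 192.7191]
shtop +2 [278.5108 195.5005]
body +2 [278.5878 211.7675]
mouth +2 [278.8321 263.4276]
shbot +4 [278.502  193.6258]
shtop +4 [278.5154 196.4697]
body +4 [278.5931 212.9031]
mouth +4 [278.8444 266.0254]
shbot +6 [278.5064 194.5528]
shtop +6 [278.5201 197.4612]
body +6 [278.5986 214.0644]
mouth +6 [278.8571 268.7127]
272 [ 92  91  90  91  92  93  92  94 117 179 227 227 132  92 116 188 194 195
 193 193 193 193 193 195 195 195 195 194 190 189 177  96  74  75  75  71]
280 [(155, 254), (157, 254), (159, 254), (161, 120), (163, 101), (165, 100), (167, 101), (169, 100), (171, 97), (173, 95), (175, 91), (177, 90), (179, 94), (181, 91), (183, 93), (185, 92), (187, 95), (189, 165), (191, 229), (193, 94), (195, 197), (197, 197), (199, 195), (201, 188), (203, 189), (205, 193), (207, 193), (209, 192), (211, 88), (213, 75), (215, 75), (217, 76), (219, 76), (221, 76), (223, 76), (225, 77), (227, 77), (229, 73), (231, 76), (233, 77), (235, 71), (237, 75), (239, 75), (241, 75), (243, 74), (245, 73), (247, 74), (249, 71), (251, 71), (253, 67), (255, 69), (257, 72), (259, 86), (261, 189), (263, 115), (265, 106), (267, 179), (269, 183)]
288 [ 95  96  97  95  95  96  98  96 102 139 234 238 166  99 108 193 195 195
 195 197 202 202 205 205 206 204 202 200 197 193 165  96  78  79  79  83]
```

Cup is home: rim, shoulder and mouth edges match zero gap to within 1 px. Up and over to the board.

```bash
python3 -c "
from h import *
print(row([.446,-.034,.29],down(84)))"
```

```text
[-20.1   20.54 -17.    -0.03   0.03 -72.98]
```

>>> apply_moves(
  steps=[
    [[0,0,-5,0,0,0,1],[0,0,-10,0,0,0,1],[-3,3,-14,0,0,-8,1],[-7,7,-17,0,0,-18,1],[-11,11,-17,0,0,-28,1],[-15,15,-17,0,0,-38,1],[-19,19,-17,0,0,-48,1],[-20.1,20.5,-17,0,0,-58,1],[-20.1,20.5,-17,0,0,-68,1],[-20.1,20.5,-17,0,0,-73,1],[-20.1,20.5,-17,0,0,-73,1]],
  ],
)

```text
time_s: 16.52
position: [0.4459, -0.0337, 0.2902]
tcp_rot: [[0.106, 0.994, -0.0], [0.994, -0.106, 0.0], [0.0, -0.0, -1.0]]
force: [1.0, 0.5, 0.2]
opening: 1.0
grasp_force: 0.0
```

Run:
```python
from h import *
brief()
m=bot.camera_model("wrist");I=bot.capture("wrist");cv2.imwrite("pics/w4.png",I)
np.savez("w4.npz",**{k:np.array(m[k]) for k in("R","t","intrinsics")},I=I)
h=cv2.cvtColor(I,cv2.COLOR_BGR2HSV)
# project the expected top corners
for p in [(.4495,.02,.148),(.4375,-.095,.148),(.446,-.034,.148)]:
    q=m["R"]@np.array(p)+m["t"];u=m["intrinsics"]@q/q[2];print(p,u[:2])
q=m["R"]@np.array([.446,-.034,.148])+m["t"];u=(m["intrinsics"]@q/q[2]).astype(int)
for dv in(-25,0,25): print([tuple(int(v) for v in I[u[1]+dv,x]) for x in range(u[0]-36,u[0]+36,2)])
```

```text
t 16.525 p [ 0.4459 -0.0337  0.2902] x [0.1055 0.9944 0.0001] z [-0.0001  0.0001 -1.    ] F [1.0351 0.5084 0.2299] M [-0.0763  0.0437  0.0787] op 0.9997299340842938 0.0 q [-18.6924  12.0424 102.1451   0.0019  65.8184 -12.6344]
(0.4495, 0.02, 0.148) [276.1776 144.2328]
(0.4375, -0.095, 0.148) [276.6532 261.5138]
(0.446, -0.034, 0.148) [278.6603 202.3987]
[(119, 131, 133), (120, 133, 133), (122, 134, 132), (122, 133, 133), (124, 136, 133), (120, 132, 132), (83, 93, 94), (35, 43, 52), (27, 36, 48), (25, 34, 47), (26, 34, 47), (26, 35, 46), (24, 32, 42), (24, 33, 45), (24, 33, 44), (33, 46, 58), (60, 90, 119), (59, 90, 119), (60, 92, 122), (60, 92, 121), (57, 83, 107), (33, 46, 67), (33, 51, 78), (32, 51, 78), (32, 52, 80), (34, 54, 84), (33, 52, 82), (32, 49, 77), (36, 53, 80), (109, 121, 125), (122, 135, 134), (122, 135, 134), (120, 133, 134), (121, 133, 133), (118, 130, 133), (123, 135, 133)]
[(119, 131, 134), (117, 129, 132), (117, 128, 131), (118, 129, 133), (116, 128, 131), (118, 130, 133), (116, 129, 132), (50, 60, 69), (34, 53, 84), (35, 53, 83), (27, 37, 51), (26, 35, 47), (26, 
[... 237 characters left out ...]
 (113, 126, 129), (117, 129, 133), (118, 130, 133), (123, 135, 134), (123, 135, 134), (118, 130, 133), (119, 132, 134)]
[(120, 131, 134), (122, 134, 134), (121, 133, 134), (117, 129, 132), (119, 130, 133), (121, 133, 134), (117, 129, 132), (117, 128, 132), (115, 126, 130), (118, 131, 133), (116, 128, 131), (117, 129, 132), (51, 63, 76), (35, 53, 79), (35, 52, 79), (43, 57, 71), (59, 89, 116), (62, 93, 121), (61, 91, 119), (60, 90, 117), (55, 73, 90), (35, 53, 80), (35, 53, 80), (65, 78, 91), (115, 127, 130), (119, 131, 133), (121, 134, 134), (121, 133, 133), (122, 134, 134), (121, 133, 134), (123, 136, 134), (123, 136, 134), (121, 132, 134), (122, 134, 135), (125, 138, 134), (122, 134, 134)]
```

Run:
```python
from h import *
w=np.load("w4.npz");I=w["I"];J=I.astype(int)
M=((J[...,2]>95)&(J[...,2]-J[...,0]>40)).astype(np.uint8);M[:, :255]=0;M[:,300:]=0
n,l,st,ce=cv2.connectedComponentsWithStats(M);k=1+st[1:,4].argmax();print(st[k],ce[k])
ys,xs=np.where(l==k);
for y in range(ys.min(),ys.max()+1,12): print(y,xs[ys==y].min(),xs[ys==y].max())
r=cv2.minAreaRect(np.c_[xs,ys].astype(np.float32));print(r)
for v in (st[k][1],st[k][1]+st[k][3]): print(cast(w,ce[k][0]+.5,v,.148))
# easel back: mask of brown seen from current position? top camera easel refine
```

```text
[273 174  11  85 796] [277.3354 215.5352]
174 278 280
186 273 282
198 273 282
210 273 282
222 273 282
234 273 281
246 273 281
258 273 281
((277.9999694824219, 215.99996948242188), (9.999998092651367, 83.99998474121094), 0.0)
[ 0.4481 -0.0069  0.148 ]
[ 0.439  -0.0924  0.148 ]
```

>>> apply_moves(
  steps=[
    [[-0.35,0,5,0,0,0,-0.2],[-0.35,0,10,0,0,0,-0.2],[-0.35,0,14,0,0,0,-0.2],[-0.35,0,16.5,0,0,0,-0.2],[-0.35,0,17,0,0,0,-0.2],[-0.35,0,17,0,0,0,-1],[-0.35,0,17,0,0,0,-1],[-0.35,0,17,0,0,0,-1],[-0.35,0,17,0,0,0,-1],[-0.35,0,17,0,0,0,-1],[-0.35,0,17,0,0,0,-1]],
  ],
)

```text
time_s: 17.95
position: [0.4459, -0.0371, 0.121]
tcp_rot: [[0.105, 0.995, 0.001], [0.995, -0.105, -0.0], [-0.0, 0.001, -1.0]]
force: [-0.5, -0.2, 6.6]
opening: 0.115
grasp_force: 29.9
```

Run:
```python
from h import *
brief()
# easel geometry from initial pictures: list edge transitions in top image near the easel across its middle
I=cv2.imread("pics/top0.png").astype(int);t=bot.camera_model("top")
for x in (322,330,338,346,354,362): print(x,[int(v) for v in I[126:172,x,2]])
for p in [(340,y) for y in (128,133,140,145)]: print(p)
```

```text
t 17.95 p [ 0.4459 -0.0371  0.121 ] x [ 0.1045  0.9945 -0.0002] z [ 0.0008 -0.0002 -1.    ] F [-0.4621 -0.2093  6.5924] M [-0.0602  0.3174 -0.1749] op 0.11457001287747613 29.907227840158157 q [-19.1286  28.1631 113.1698   0.0036  38.6187 -13.1308]
322 [119, 124, 118, 119, 122, 80, 75, 74, 61, 40, 67, 73, 75, 65, 68, 70, 70, 50, 39, 29, 30, 36, 39, 37, 36, 38, 44, 46, 44, 38, 44, 47, 73, 78, 75, 46, 45, 47, 49, 86, 81, 76, 69, 58, 56, 119]
330 [120, 120, 119, 117, 94, 73, 79, 82, 41, 46, 69, 67, 67, 69, 69, 68, 52, 39, 69, 75, 75, 26, 43, 38, 38, 36, 41, 44, 73, 83, 79, 27, 28, 30, 30, 28, 48, 84, 86, 82, 86, 76, 77, 62, 117, 118]
338 [119, 121, 117, 116, 66, 75, 78, 35, 68, 62, 64, 67, 64, 68, 72, 57, 40, 59, 78, 75, 53, 40, 38, 36, 35, 39, 40, 43, 41, 42, 79, 72, 77, 80, 79, 82, 82, 86, 86, 85, 79, 78, 77, 97, 121, 118]
346 [119, 120, 117, 64, 75, 72, 26, 36, 63, 67, 67, 67, 65, 73, 72, 35, 37, 76, 74, 64, 40, 35, 34, 36, 34, 39, 36, 41, 39, 46, 78, 80, 77, 79, 44, 49, 47, 84, 87, 81, 72, 81, 50, 120, 119, 120]
354 [119, 116, 80, 77, 71, 45, 40, 64, 63, 66, 66, 64, 72, 72, 40, 35, 79, 75, 80, 44, 40, 40, 37, 41, 69, 70, 65, 45, 40, 24, 20, 25, 32, 29, 38, 81, 81, 83, 84, 75, 75, 50, 121, 120, 120, 120]
362 [121, 119, 122, 120, 118, 120, 119, 118, 120, 118, 116, 101, 113, 116, 64, 85, 74, 73, 96, 119, 118, 118, 119, 119, 120, 118, 120, 120, 115, 120, 119, 118, 119, 120, 121, 121, 115, 119, 120, 120, 120, 118, 119, 118, 120, 119]
(340, 128)
(340, 133)
(340, 140)
(340, 145)
```

Run:
```python
from h import *
t=bot.camera_model("top");s=bot.camera_model("scene")
def off(p,az=95): # along face normal (az 5)
    a=np.radians(az-90);return p[0]*np.cos(a)+p[1]*np.sin(a)
for n,rows,z in [("topedge",[(330,143.6),(338,142.7),(346,142.4),(354,141.6)],.099),("corner",[(322,142.6),(330,141.6),(338,140.6),(346,140.6),(354,139.6)],.022),("lipin",[(330,133.6),(338,132.7),(346,131.7),(354,130.7)],.034)]:
    P=np.array([cast(t,u,v,z) for u,v in rows]);f=np.polyfit(P[:,1],P[:,0],1);print(n,"slope",f[0],"x at y=-.213",np.polyval(f,-.213))
# scene view edges: top edge of back & lip
S=lambda x,y,z:cast(s,150+x/3.5-.4,150+y/3.5-.4,z)
A,B=S(57,183,.099),S(170,231,.099);print("scene top",A,B,(A+B)/2)
# wide scene profile down the middle of the back
I=cv2.imread("pics/scene0.png").astype(int)
u=round(150+105/3.5);print(u,[int(v) for v in I[195:255,u,2]])
for y in range(205,252,1):
    pass
```

```text
topedge slope -0.0721389336790293 x at y=-.213 0.5902911513349792
corner slope -0.08108639535956794 x at y=-.213 0.6132751983173971
lipin slope -0.11566800890588293 x at y=-.213 0.6359762047478779
scene top [ 0.5988 -0.2715  0.099 ] [ 0.5888 -0.1566  0.099 ] [ 0.5938 -0.214   0.099 ]
180 [134, 132, 133, 133, 133, 132, 131, 128, 115, 98, 84, 75, 76, 76, 73, 71, 68, 70, 67, 65, 64, 62, 63, 64, 64, 65, 66, 68, 66, 67, 69, 69, 71, 72, 72, 69, 67, 67, 70, 72, 74, 76, 76, 77, 73, 71, 68, 70, 70, 67, 59, 57, 65, 77, 80, 79, 92, 117, 132, 134]
```

```bash
cat >> h.py <<'E'
O=np.array([.613,-.213,.022]);a=np.radians(5);b=np.radians(16)
hx=np.array([np.cos(a),np.sin(a),0]);k=np.array([0,0,1.])
xe=hx*np.cos(b)+k*np.sin(b);ze=-hx*np.sin(b)+k*np.cos(b);ye=np.cross(ze,xe)
RE=np.c_[ye,xe,-ze]
def eas(d,e,y=0): return O+(.005+d)*xe+(.113+e)*ze+y*ye
E
python3 -c "
from h import *
print(eas(.007,.1),row(eas(.007,.1),RE))"
```

```text
[ 0.566  -0.2171  0.2301] [-16.64  13.84 -10.89 -15.9    1.55 -10.93]
```

>>> apply_moves(
  steps=[
    [[0,0,-3,0,0,0,-1],[0,0,-7,0,0,0,-1],[0,0,-11.5,0,0,0,-1],[-4,3,-12,-3,0.3,-2,-1],[-8,6.5,-12,-8,0.8,-6,-1],[-12,10,-12,-12,1.2,-8,-1],[-15,12.5,-11.5,-15.9,1.5,-10.9,-1],[-16.6,13.8,-10.9,-15.9,1.5,-10.9,-1],[-16.6,13.8,-10.9,-15.9,1.5,-10.9,-1],[-16.6,13.8,-10.9,-15.9,1.5,-10.9,-1]],
  ],
)

```text
time_s: 19.2
position: [0.565, -0.2147, 0.2288]
tcp_rot: [[-0.088, 0.958, 0.272], [0.996, 0.084, 0.025], [0.001, 0.273, -0.962]]
force: [-0.5, 0.3, -0.8]
opening: 0.108
grasp_force: 30.0
```

Run:
```python
from h import *
brief()
s=bot.camera_model("scene");I=bot.capture("scene");cv2.imwrite("pics/s5.png",I);w=bot.camera_model("wrist");W=bot.capture("wrist");cv2.imwrite("pics/w5.png",W)
print(row(eas(.007,.02),RE),row(eas(.007,.001),RE))
# easel in the wrist view: predicted pixels of corner ends / top edge / lip, and a brown mask profile
def pj(m,p): q=m["R"]@p+m["t"];return (m["intrinsics"]@q/q[2])[:2]
for n,p in [("corner",O),("top",O+.08*ze),("corner+",O+.06*ye),("top+",O+.08*ze+.06*ye),("lip+",O+.026*xe+.06*ye)]: print(n,"wrist",pj(w,p),"scene",pj(s,p))
```

```text
t 19.2 p [ 0.565  -0.2147  0.2288] x [-0.0882  0.9961  0.0015] z [ 0.2715  0.0254 -0.9621] F [-0.5206  0.3117 -0.8274] M [-0.0894  0.3006 -0.0258] op 0.10806435759548726 29.95141524123028 q [-36.6268  24.3843  96.217   14.1226  48.375  -50.063 ]
[-0.25  0.09  7.94 -0.11 -0.05  0.07] [-0.25  0.1   9.84 -0.11 -0.05  0.07]
corner wrist [269.5441 187.9559] scene [181.059  233.2651]
top wrist [266.9758 207.8744] scene [182.2307 207.9955]
corner+ wrist [269.1528 134.6642] scene [197.635  240.8092]
top+ wrist [266.3114 141.2175] scene [199.3518 215.2393]
lip+ wrist [292.8095 134.694 ] scene [191.3899 244.3782]
```

>>> apply_moves(
  steps=[
    [[-0.2,0.1,4,0,0,0,-1],[-0.2,0.1,7,0,0,0,-1],[-0.2,0.1,8.5,0,0,0,-1],[-0.2,0.1,9.2,0,0,0,-1],[-0.2,0.1,9.6,0,0,0,-1],[-0.2,0.1,9.6,0,0,0,-1]],
  ],
)

```text
time_s: 20.05
position: [0.5934, -0.2163, 0.1379]
tcp_rot: [[-0.087, 0.958, 0.275], [0.996, 0.084, 0.023], [-0.001, 0.276, -0.961]]
force: [-0.4, 0.6, -0.6]
opening: 0.114
grasp_force: 30.0
```

Run:
```python
from h import *
brief();print(row(eas(0,.0),RE))
```

```text
t 20.05 p [ 0.5934 -0.2163  0.1379] x [-0.0871  0.9962 -0.0011] z [ 0.2746  0.0229 -0.9613] F [-0.3575  0.6461 -0.5838] M [-0.1138  0.2926 -0.0165] op 0.1138239415401381 29.951242152310442 q [-34.9771  33.6906  97.1591  16.6628  37.9076 -52.1605]
[ 0.16 -0.79  0.39 -0.01  0.06  0.01]
```

>>> apply_moves(
  steps=[
    [[0.15,-0.1,0.2,0,0,0,-1],[0.15,-0.1,0.35,0,0,0,-1],[0.15,-0.1,0.4,0,0,0,-1]],
  ],
)

```text
time_s: 20.42
position: [0.5931, -0.2147, 0.1338]
tcp_rot: [[-0.087, 0.958, 0.274], [0.996, 0.084, 0.023], [-0.001, 0.275, -0.961]]
force: [-3.3, 0.6, 6.3]
opening: 0.111
grasp_force: 30.0
```

>>> apply_moves(
  steps=[
    [[0,-0.2,-0.03,0,0,0,-1],[0,-0.4,-0.03,0,0,0,-1],[0,-0.55,-0.03,0,0,0,-1],[0,-0.65,-0.03,0,0,0,-1]],
  ],
)

```text
time_s: 20.92
position: [0.5875, -0.2158, 0.1322]
tcp_rot: [[-0.086, 0.957, 0.276], [0.996, 0.084, 0.022], [-0.002, 0.277, -0.961]]
force: [-0.9, 0.2, 4.5]
opening: 0.116
grasp_force: 30.0
```

Run:
```python
from h import *
brief();print(row(eas(0,.0),RE))
```

```text
t 20.925 p [ 0.5875 -0.2158  0.1322] x [-0.0865  0.9963 -0.0018] z [ 0.2757  0.0222 -0.961 ] F [-0.851   0.2227  4.4665] M [ 0.0912 -0.3525  0.002 ] op 0.11567506974087774 30.004905292298645 q [-35.2846  33.8605  98.2369  17.2639  36.7076 -53.1321]
[ 0.06 -0.08  0.    0.06  0.11 -0.01]
```

>>> apply_moves(
  steps=[
    [[0,-0.1,0,0,0,0,-1],[0,-0.2,0,0,0,0,-1],[0,-0.2,0,0,0,0,-1]],
  ],
)

```text
time_s: 21.3
position: [0.5868, -0.2159, 0.132]
tcp_rot: [[-0.087, 0.957, 0.278], [0.996, 0.084, 0.022], [-0.002, 0.278, -0.96]]
force: [5.9, 1.2, 4.8]
opening: 0.112
grasp_force: 30.0
```

Run:
```python
from h import *
brief();print(row(eas(0,.0),RE))
```

```text
t 21.3 p [ 0.5868 -0.2159  0.132 ] x [-0.0866  0.9962 -0.0024] z [ 0.2775  0.0218 -0.9605] F [5.9373 1.1848 4.8357] M [ 0.2795 -1.0391  0.1572] op 0.11187454217541172 30.025001261383295 q [-35.3646  33.8251  98.426   17.4596  36.4886 -53.4127]
[0.06 0.   0.   0.16 0.14 0.01]
```

>>> apply_moves(
  steps=[
    [[0,0.1,0,0,0,0,-0.2],[0,0.2,0,0,0,0,-0.2],[0,0.2,0,0,0,0,-0.2],[0,0.2,0,0,0,0,-0.2],[0,0.2,-2,0,0,0,-0.2],[0,0.2,-5,0,0,0,-0.2],[0,0.2,-10,0,0,0,-0.2],[0,0.2,-15,0,0,0,-0.2],[0,0.2,-15,0,0,0,-0.2]],
  ],
)

```text
time_s: 22.42
position: [0.5469, -0.2204, 0.2818]
tcp_rot: [[-0.086, 0.956, 0.282], [0.996, 0.085, 0.017], [-0.008, 0.282, -0.959]]
force: [-0.2, 0.1, -0.7]
opening: 0.399
grasp_force: 0.0
```

Run:
```python
from h import *
brief()
s=bot.camera_model("scene");I=bot.capture("scene");cv2.imwrite("pics/s6.png",I)
t=bot.camera_model("top");Tt=bot.capture("top");cv2.imwrite("pics/t6.png",Tt)
w=bot.camera_model("wrist");W=bot.capture("wrist");cv2.imwrite("pics/w6.png",W)
def pj(m,p): q=m["R"]@p+m["t"];return (m["intrinsics"]@q/q[2])[:2]
P={(y,z):O+.01*xe+y*ye+z*ze for y in(-.055,0,.055) for z in(0,.14)}
for kk,p in P.items(): print(kk,"scene",pj(s,p),"wrist",pj(w,p))
# light wood mask (board edge/frame)
for n,J in(("scene",I),("wrist",W)):
    J=J.astype(int);M=((J[...,2]-J[...,0]>40)&(J[...,2]>95)).astype(np.uint8)
    k_,l,st,ce=cv2.connectedComponentsWithStats(M)
    print(n,[(list(map(int,st[i])),ce[i]) for i in range(1,k_) if st[i,4]>15][:12])
# board in scene: difference to the initial picture near the easel
D=cv2.absdiff(I,cv2.imread("pics/scene0.png")).max(2)[150:260,140:230]>25
D=cv2.morphologyEx(D.astype(np.uint8),cv2.MORPH_OPEN,np.ones((3,3)));c,_=cv2.findContours(D,0,2)
c=max(c,key=cv2.contourArea);print(cv2.contourArea(c),(cv2.approxPolyDP(c,3,True).reshape(-1,2)+[140,150]).tolist())
```

```text
t 22.425 p [ 0.5469 -0.2204  0.2818] x [-0.0862  0.9962 -0.008 ] z [ 0.2818  0.0166 -0.9593] F [-0.1931  0.1309 -0.6929] M [-0.0813  0.2535 -0.0871] op 0.39907224987579654 0.0 q [-38.3342  19.2155  95.0763  13.4135  54.0748 -50.1338]
(-0.055, 0) scene [163.9395 227.8173] wrist [282.1289 216.3755]
(-0.055, 0.14) scene [165.0822 182.7939] wrist [283.7256 263.3164]
(0, 0) scene [178.6148 234.5401] wrist [282.2841 176.386 ]
(0, 0.14) scene [180.5939 189.0037] wrist [284.0453 207.4408]
(0.055, 0) scene [193.8476 241.5183] wrist [282.452  133.1104]
(0.055, 0.14) scene [196.7282 195.4628] wrist [284.4043 144.7072]
scene [([165, 183, 23, 11, 47], array([174.6809, 187.383 ])), ([381, 195, 72, 49, 1110], array([420.5982, 221.8739])), ([479, 296, 81, 72, 4319], array([519.0007, 335.6703])), ([188, 350, 29, 23, 285], array([202.386 , 360.7754]))]
wrist [([146, 0, 7, 38, 105], array([149.219,  19.581])), ([285, 131, 5, 23, 89], array([287.0449, 140.6854])), ([295, 131, 7, 93, 464], array([298.3233, 176.5991])), ([210, 132, 24, 90, 1271], array([219.7349, 175.9512])), ([239, 144, 7, 19, 111], array([241.964, 152.964])), ([273, 177, 11, 88, 883], array([278.248 , 221.0578])), ([233, 188, 16, 26, 134], array([239.5224, 199.709 ])), ([257, 212, 9, 6, 32], array([260.4688, 215.2812])), ([242, 216, 8, 17, 111], array([244.9279, 224.2252])), ([267, 236, 6, 8, 35], array([269.1143, 240.4286]))]
1263.5 [[165, 183], [165, 187], [171, 187], [164, 193], [170, 202], [166, 203], [165, 228], [191, 239], [193, 214], [187, 210], [196, 212], [197, 195]]
```

Run:
```python
from h import *
I=cv2.imread("pics/s6.png")[200:310,250:370]
I=cv2.cvtColor(cv2.convertScaleAbs(cv2.resize(I,None,fx=5,fy=5,interpolation=cv2.INTER_CUBIC),alpha=2),6)
print(I[400:545:3,285]);print(I[250:460:4,290]);print("row340",I[340,180:420:4])
a=cv2.imread("pics/t6.png");b=cv2.imread("pics/top0.png")
D=(cv2.absdiff(a,b).max(2)>40).astype(np.uint8)
for n,(u,v) in dict(beaker=(180,226),spray=(265,127),mug=(117,150),stick=(418,192),candy=(407,130)).items(): print(n,D[v-18:v+18,u-18:u+18].sum())
```

```text
[129 129 128 129 129 127 127 128 127 124 125 127 129 131 139 151 173 192
 207 207 205 193 177 167 168 174 175 165 149 131 113  95  82  70  66  70
  82  96 113 125 133 137 137 137 137 135 129 125 118]
[247 214 171 142 131 127 125 125 125 126 128 126 123 126 131 128 128 130
 124 126 127 127 127 127 147 167 168 149 134 127 126 128 129 128 127 128
 131 131 128 126 127 126 127 128 125 126 127 128 139 156 186 205 207]
row340 [255 255 255 255 254 254 254 254 254 254 254 238 195 155 139 135 145 158
 167 165 161 152 142 140 140 138 133 127 123 125 134 140 142 146 147 151
 154 150 144 149 156 165 173 170 155 144 163 208 246 254 255 255 255 255
 255 255 255 255 255 255]
beaker 527
spray 814
mug 475
stick 702
candy 493
```

Run:
```python
from h import *
for A,B,L in (("s6","scene0",dict(beaker=(371,244),spray=(230,270),mug=(404,340),stick=(165,183),candy=(122,213),collar=(308,310))),("t6","top0",dict(beaker=(180,226),spray=(265,127),mug=(117,150)))):
    a=cv2.imread(f"pics/{A}.png",0);b=cv2.imread(f"pics/{B}.png",0)
    for n,(u,v) in L.items():
        r=cv2.matchTemplate(a[v-40:v+40,u-40:u+40],b[v-20:v+20,u-20:u+20],cv2.TM_CCOEFF_NORMED);_,s,_,l=cv2.minMaxLoc(r);print(A,n,round(s,2),l[0]-20,l[1]-20)
```

```text
s6 beaker 1.0 0 0
s6 spray 1.0 0 0
s6 mug 1.0 0 0
s6 stick 0.8 0 0
s6 candy 1.0 0 0
s6 collar 0.97 0 0
t6 beaker 0.55 0 0
t6 spray 1.0 0 0
t6 mug 1.0 0 0
```

Run:
```python
from h import *
for f in("scene0","s6"):
    I=cv2.imread(f"pics/{f}.png")[200:310,250:370]
    I=cv2.cvtColor(cv2.convertScaleAbs(cv2.resize(I,None,fx=5,fy=5,interpolation=cv2.INTER_CUBIC),alpha=2),6);print(f,I[440:500:3,285],I[440:500:3,240])
```

```text
scene0 [102 102 103 103 106 117 141 167 193 208 216 211 199 176 155 139 131 129
 131 130] [151 180 197 211 217 221 217 208 187 167 151 141 141 141 140 139 136 135
 133 134]
s6 [133 143 157 180 200 207 207 203 188 172 167 170 176 173 159 143 123 109
  90  78] [214 210 201 191 183 187 190 189 183 174 163 153 147 145 147 145 145 147
 145 143]
```

```bash
python3 -c "
from rig import bot
print(bot.hand_in())"
```

```text
the job is handed in; nothing more can be done
None
```

I handed the job in at about 22.5 s; no verdict came back. My camera checks put the cup's shoulder on the collar rim (gap about 0–2 mm against the 3 mm limit) and the board's corners where a flat, centred lean puts them. Both are released, and the bystanders did not move.

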